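# Load the tea tubes and lock the packing holder upright

## Robot

A 6-joint arm with a two-finger parallel gripper is mounted at the origin on the work surface. World frame = base frame: x ahead of the robot, y to its left, z up, the work surface at z = 0. Lengths are in mm, angles in rad, forces in N, time in s.
With the tool pointing down it reaches from about 300 to 850 mm from the base axis. Payload 4.2 kg.
Tool frame: the origin (TCP) lies on the centre line of the jaws, within the pads' length; the fingertips stand 19 mm ahead of it and the grasp point (between the pads) is the TCP (robot.tip_reach is the distance from the TCP to the fingertips, in mm); y points along the fingers, z is the direction in which the jaws open and shut, and the axes are right-handed (so a half turn about y gives the same grasp; the last joint's range is limited). The gripper opens to 91 mm and grips with 3 to 60 N. Pads are 32 mm wide; open, the fingers measure 118 mm over their backs; the gripper's body (76 mm by 178 mm) begins 60 mm behind the grasp point.
Start: joints at [1.286, 0.32, 1.565, -0, 1.257, -0.02], TCP at [150.488, 554.973, 232.976] pointing down, gripper open.
Joint ranges: [-3.11, 3.11], [-0.84, 2.01], [0.21, 2.61], [-1.34, 4.49], [0.05, 2.63], [-2.56, 2.56]. Speed limits (rad/s): [2.57, 2.57, 3.14, 3.14, 3.14, 3.14].

## Interface

Orientations are given as a rotation vector (axis times angle).
In Python, from bench import robot gives the robot as it stands.
- The arm moves only by the tool move_arm, never from a script. Its argument "rows" is one flat list of numbers, 4 for each row, row after row: the shift along the tool's x, y, z in mm, then the turn about the tool's y in degrees. In form: [dx, dy, dz, turn, dx, dy, dz, turn, ...]. A call has 1 to 5 rows; each row is the pose to reach, as a shift and turn from the pose measured when the call began, along the tool's axes at that moment; what a row does not reach only later rows make up. A row lasts 1/12 s, in which the tool goes at most 41.7 mm and 7.16 degrees, less where a joint would pass 70% of its speed; a pose out of reach is approached as far as the arm can. A call with a gripper value outside its range is refused whole. "gripper" is the closure, from -1 (fully open) to 1 (shut), so that 0 is half open, set as the call begins (left out, the last holds). The fingers move at their own pace and stop on an object; "grip_force" is the grip in N (left out, the last holds). Time passes only in rows, so rows that repeat a pose let the fingers close. It gives the time, the measured TCP pose, the force and the opening at its end, in the units of the state.
- robot.get_state(): the state, without advancing time (a new reading comes with each control period).
- robot.get_image(name): name is "side" or "top" or "wrist"; returns a dict with "img" (400x640x3 uint8, red, green, blue), "fx", "fy", "cx", "cy" (pixels), "rvec" (rotation vector, rad) and "tvec" (3), from world to camera coordinates, as OpenCV has them; the wrist camera has in their place "hand_eye" (4x4, takes a point from camera to tool coordinates, whose origin is the TCP and whose axes are the tool frame's). Camera axes: x right, y down, z forward; pixel columns grow to the right and rows downward; lengths in mm; the calibration is good to about 2 mm. A picture is of the moment at which its call begins: read the wrist's pose just before it. There is no depth.
- robot.sign_off(): hands the job in, once; it reports no verdict.
The state is a dict: "t": time; "joint_pos": joint angles; "joint_velocities": joint speeds; "joint_torque": joint torques, N m; "ee_pos": TCP position; "orientation": TCP orientation; "ft_force": force on the tool from outside, world axes, zero at the start; "moment": the same for the moment, N m; "grip_width": finger opening in mm.
Only numpy, scipy, OpenCV 4.12 (cv2) and the standard library are available. Lean on these libraries where they do the work, as an engineer would, in place of code of your own. Each camera call takes 0.05 s, during which the arm holds its last target.

## Task

Slide both tea tubes fully home into the holder while it is lying down, then swing the holder up (it has a lever for this) until it stands fully upright with the tubes standing in it. Then bring the brass keeper from its track into the recess that the holder has uncovered, the way round it already faces, so that it sits flat and square on the recess floor. Leave the other things on the bench where they are.

Things in the scene. Friction and masses are not known exactly. Their poses are not given: they have to be found in the camera images.
- stand: Fixed packing stand, pale wood and dark red. Origin on the bench under the middle of the holder's hinge, which runs along the stand's x at height 42. The holder lies over y 0 to -125; beyond it is the runway for the tubes (y -128 to -308). The keeper's track comes in from -x. Hinge cheeks, 60 high, stand at x = +-58, y = 0. All sizes in mm.
- runway (a point): Middle of the runway's open outer end, on its top face: stand (0, -308, 23.5), axes as the stand's. From here two lanes run along +y to the mouth of the lying holder, centred at x = -22 and +22, 37 wide, between guides 14 high; 105 wide overall.
- track (a point): Middle of the open outer end of the keeper's track, on its deck: stand (-160, -80, 16), axes as the stand's. The flat deck runs along +x to the recess edge at stand x = -31.5, between two fences 76 apart and 8 high (stand x -160 to -58).
- pocket (a point): Centre of the floor of the rectangular recess in the stand, at stand (0, -80, 10): 63 along x, 75 along y, 6 deep, flat floor, axes as the stand's. While the holder is lying it covers the recess.
- holder (a joint): Angle of the dark red two-bay holder about its hinge, rad: 0 = lying, mouth towards the stand's -y, facing the two lanes; 1.571 = fully upright, mouth up (end stop). Stiff: it stays at any angle. Moving it loaded takes about 8 N at the lever bar.
- holder_base (a point): Inside bottom of the holder, on its middle line, 6 from the hinge; axes turn with it and equal the stand's while it lies. From here 119 along -y to the open mouth. Outside 92 wide (x), 48 thick (z). Two bays, 40 wide and 39 thick, centred at x = -22 and +22, in line with the lanes.
- lever_bar (a point): Middle of the lever's black crossbar (14 diameter, 92 long along the stand's x), on two thin arms, 100 from the hinge. Holder lying: bar above the hinge, height 142. Pushing it towards the stand's +y and then down, on an arc of radius 100 about the hinge, stands the holder up; it ends at stand y = +100, height 48.
- tube_green: Green tea tube with brass end bands, closed round stick 36 diameter, 150 long, about 0.1 kg, lying in one of the two lanes. Origin at its centre, its own y axis along its length. Fully home, its inner end touches the inside bottom of the holder (centre 75 from it) and 31 of it stick out of the mouth.
- tube_blue: Blue tea tube, otherwise exactly like the green one, in the other lane; either bay will do for either tube.
- keeper: Brass keeper, 0.3 kg: flat foot 60 (x) by 72 (y) by 14 thick; origin at the centre of its underside. On its +y edge a post 12 thick rises to 59 above the underside; the post's top 14 is a nose overhanging that edge by 14. Starts on the track, axes near the stand's. Seated: origin at the recess floor's centre, foot 8 proud of the deck.
- tape: Bystander: roll of yellow tape lying flat, 72 diameter, 25 high; origin under its centre.
- phone: Bystander: black phone, 74 by 150 by 9, lying flat; origin under its centre.
- mug: Bystander: white mug, 76 diameter, 85 high; origin under its centre.
- jar: Bystander: amber glass jar with brass lid, 68 diameter, 75 high; origin under its centre.
- bottle: Bystander: green glass bottle, 72 diameter, 230 high; origin under its centre.

How it is judged (in metres and radians):
On the way, in this order (a step that is already met when the one before it is completed fails the run):
1. both tubes are fully home (within 6 mm of the inside bottom) in the lying holder (y of each of tube_green, tube_blue in the frame of holder_base above -0.081 m and x of tube_green in the frame of holder_base between -0.05 and 0.05 m and z of tube_green in the frame of holder_base between -0.02 and 0.02 m and angle between the y axis of each of tube_green, tube_blue and the y axis of holder_base, either way round below 0.08 rad and x of tube_blue in the frame of holder_base between -0.05 and 0.05 m and z of tube_blue in the frame of holder_base between -0.02 and 0.02 m and value of joint holder below 0.1 rad), for 0.1 s.
2. the holder is fully upright with both tubes home in it, the keeper not yet seated (y of each of tube_green, tube_blue in the frame of holder_base above -0.081 m and x of tube_green in the frame of holder_base between -0.05 and 0.05 m and z of tube_green in the frame of holder_base between -0.02 and 0.02 m and angle between the y axis of each of tube_green, tube_blue and the y axis of holder_base, either way round below 0.08 rad and x of tube_blue in the frame of holder_base between -0.05 and 0.05 m and z of tube_blue in the frame of holder_base between -0.02 and 0.02 m and value of joint holder above 1.5 rad and not (x of keeper in the frame of pocket between -0.004 and 0.004 m and y of keeper in the frame of pocket between -0.004 and 0.004 m and z of keeper in the frame of pocket below 0.002 m and angle between keeper's own z axis and vertical below 0.04 rad and angle between the x axis of keeper and the x axis of pocket, either way round below 0.08 rad)), for 0.1 s.
At the end, for the whole second after the job is handed in: Holder upright (over 1.5 rad); each tube in a bay, within 6 mm of the inside bottom, parallel to the holder within 0.08 rad; keeper in the recess: within 4 mm of centre each way, within 2 mm of the floor, tilt under 0.04 rad, square within 0.08 rad; all at rest (y of each of tube_green, tube_blue in the frame of holder_base above -0.081 m and x of tube_green in the frame of holder_base between -0.05 and 0.05 m and z of tube_green in the frame of holder_base between -0.02 and 0.02 m and angle between the y axis of each of tube_green, tube_blue and the y axis of holder_base, either way round below 0.08 rad and x of tube_blue in the frame of holder_base between -0.05 and 0.05 m and z of tube_blue in the frame of holder_base between -0.02 and 0.02 m and value of joint holder above 1.5 rad and x of keeper in the frame of pocket between -0.004 and 0.004 m and y of keeper in the frame of pocket between -0.004 and 0.004 m and z of keeper in the frame of pocket below 0.002 m and angle between keeper's own z axis and vertical below 0.04 rad and angle between the x axis of keeper and the x axis of pocket, either way round below 0.08 rad and linear speed of each of tube_green, tube_blue, keeper below 0.02 m/s); the robot touches nothing.
It fails at once if a bystander is moved by more than 30 mm (distance of any of tape, phone, mug, jar, bottle from where it was at the start of the episode above 0.03 m).
It also fails if it takes over 64 s, if anything falls off the work surface, if the arm or the gripper's body presses on something with over 40 N, if the wrist force passes 120 N, or if a joint passes its speed limit or range.

## Working session

There is one attempt and no reset: what is moved stays moved. The work goes in short steps, Python scripts to look and compute and a tool call to move; the robot and the scene stay as the last step left them, time stands still between calls to the robot, and variables do not carry over. Pictures are saved under pics/ and viewed, and the job is handed in when it is done.

Besides the shell and the picture viewer there is one more tool, called after ">>>" as name(argument=value, ...) on one line, values as JSON. move_arm: Moves the arm, as the interface text tells. Its arguments: {"type":"object","properties":{"rows":{"type":"array","items":{"type":"number"}},"gripper":{"type":"number"},"grip_force":{"type":"number"}},"required":["rows"]}

```bash
ls; mkdir -p pics; python3 - <<'E'
from bench import robot
import cv2
s=robot.get_state();print(s)
for n in("side","top","wrist"):
    d=robot.get_image(n);cv2.imwrite(f"pics/{n}0.png",d["img"][:,:,::-1]);print({k:v for k,v in d.items() if k!="img"})
E
```

```text
pics
{'t': 0.0, 'joint_pos': array([ 1.28596704e+00,  3.20283499e-01,  1.56567576e+00, -9.14579259e-06,
        1.25737814e+00, -1.99838769e-02]), 'joint_velocities': array([-0.00047997,  0.00018465,  0.00145664, -0.00061772,  0.00035786,
        0.0001754 ]), 'joint_torque': array([ 7.73016927e-04, -4.12462986e+01, -2.31973690e+01,  7.28415954e-02,
        4.56521718e-02, -1.38842065e-04]), 'ee_pos': array([150.37349523, 554.50418636, 232.1263426 ]), 'orientation': array([-1.56250767,  0.20814803, -0.20774439]), 'ft_force': array([-0.08371324,  0.10948967,  0.86153398]), 'moment': array([-0.02291489, -0.05013827,  0.0115939 ]), 'grip_width': 91.04351829304359}
{'fx': 482.51797961639215, 'fy': 482.51797961639215, 'cx': 317.438054434319, 'cy': 202.52055626660103, 'rvec': array([ 0.26912656, -2.79458311,  1.22779818]), 'tvec': array([ 570.36857026,  207.95486507, 1250.74332663])}
{'fx': 427.9548306755882, 'fy': 427.9548306755882, 'cx': 316.18622264079943, 'cy': 186.90133426187663, 'rvec': array([ 2.12515653, -2.13104899,  0.1616113 ]), 'tvec': array([-90.26854562, 619.69223708, 991.69634166])}
{'fx': 287.8352884650289, 'fy': 287.8352884650289, 'cx': 317.9221388417192, 'cy': 197.63206848778307, 'hand_eye': array([[ 5.20787971e-04,  9.71960014e-01,  2.35145615e-01,
        -6.62509177e+01],
       [-5.31980100e-04, -2.35145345e-01,  9.71960073e-01,
        -1.52684642e+02],
       [ 9.99999723e-01, -6.31277903e-04,  3.94602518e-04,
        -9.59973280e-01],
       [ 0.00000000e+00,  0.00000000e+00,  0.00000000e+00,
         1.00000000e+00]])}
```

View pics/side0.png

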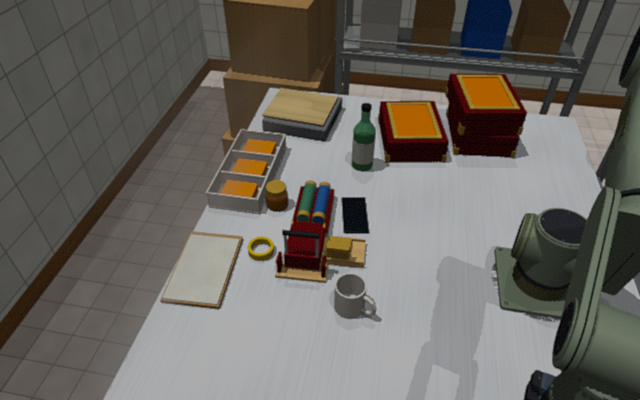

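View pics/top0.png

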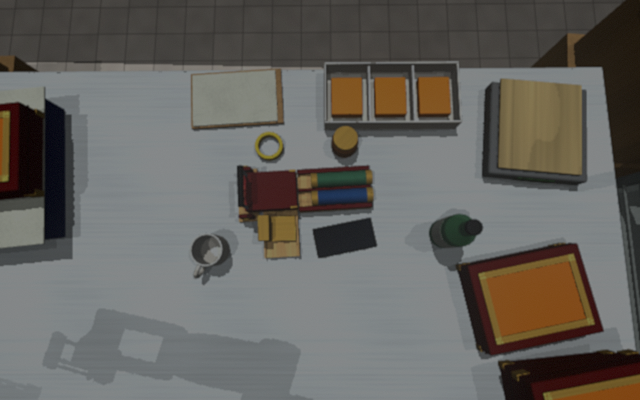

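View pics/wrist0.png

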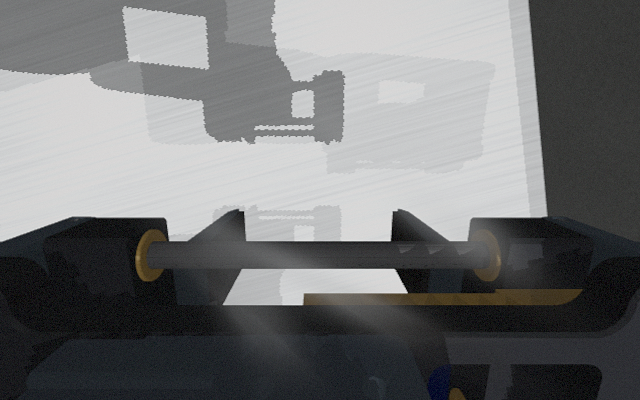

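The stand lies across the top view: hinge and lever near (245,190), runway end near (372,190). The green tube is in the upper lane, the blue in the lower, and the keeper on its track near (278,228). Next I'll zoom and measure.

```bash
cat > h.py <<'E'
import numpy as np,cv2
from scipy.spatial.transform import Rotation as R
from bench import robot
def cam(d,st=None):
    if "rvec" in d:
        Rm=R.from_rotvec(d["rvec"]).as_matrix();C=-Rm.T@d["tvec"];return Rm.T,C
    T=d["hand_eye"];Rt=R.from_rotvec(st["orientation"]).as_matrix()
    return Rt@T[:3,:3], Rt@T[:3,3]+st["ee_pos"]
def ray(d,uv,st=None):
    A,C=cam(d,st);v=A@np.array([(uv[0]-d["cx"])/d["fx"],(uv[1]-d["cy"])/d["fy"],1.]);return C,v
def onz(d,uv,z,st=None):
    C,v=ray(d,uv,st);return C+v*(z-C[2])/v[2]
def proj(d,P,st=None):
    A,C=cam(d,st);q=A.T@(np.array(P,float)-C);return np.array([d["fx"]*q[0]/q[2]+d["cx"],d["fy"]*q[1]/q[2]+d["cy"]])
E
python3 - <<'E'
from h import *
for n,(x0,y0,x1,y1) in {"top":(225,120,385,270),"side":(240,170,380,290)}.items():
    d=robot.get_image(n);c=d["img"][y0:y1,x0:x1,::-1];np.save(n+".npy",d["img"])
    cv2.imwrite(f"pics/{n}z.png",cv2.resize(c,None,fx=5,fy=5,interpolation=cv2.INTER_CUBIC)[:600,:800])
    print(n,cam(d)[1])
    for p in [(200,130,0)]:pass
    for p in ([(245,190),(372,190),(278,228)] if n=="top" else []):print(onz(d,p,25))
s=robot.get_state();print(R.from_rotvec(s["orientation"]).as_matrix().round(3))
E
```

```text
top [ 447.06584628 -106.84347321 1079.04824471]
[616.63958875  86.44253259  25.        ]
[ 615.4029664  -230.57446642   25.        ]
[521.59361384   2.54526513  25.        ]
side [410.66608367 875.06365525 999.27041783]
[[ 0.965 -0.     0.262]
 [-0.262 -0.001  0.965]
 [-0.    -1.    -0.001]]
```

View pics/topz.png

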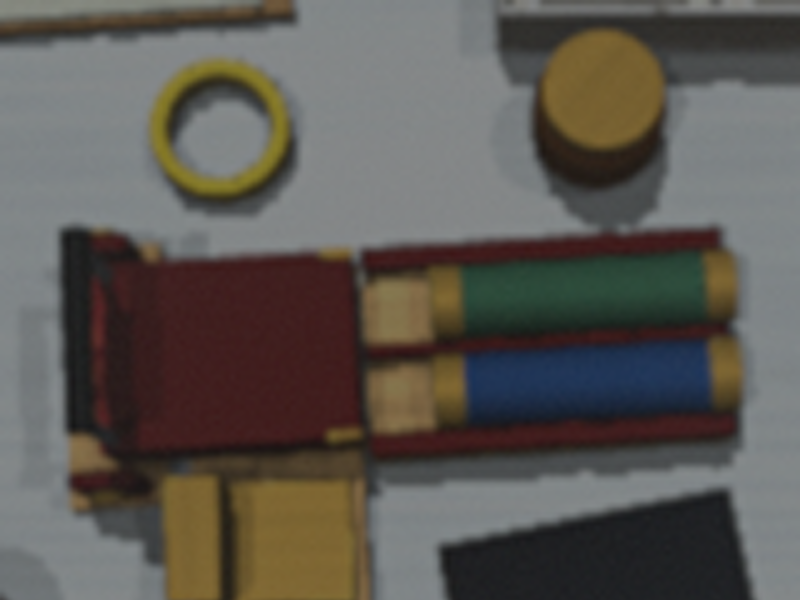

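View pics/sidez.png

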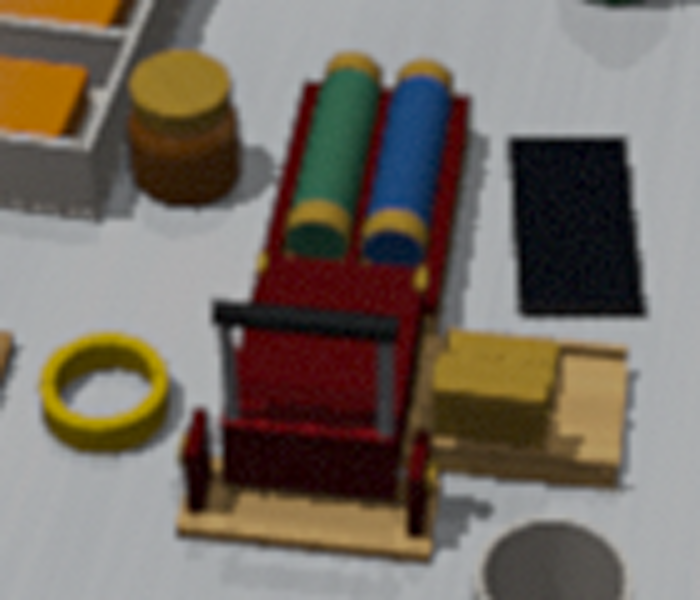

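```bash
python3 - <<'E'
from h import *
from scipy.optimize import least_squares
d=robot.get_image("top");s=robot.get_image("side")
zt=lambda x,y:(225+x/5,120+y/5); zs=lambda x,y:(240+x/5,170+y/5)
F=[(d,(52.5,-308,37.5),zt(720,231)),(d,(46,0,142),zt(75,232)),(d,(-46,0,142),zt(82,432)),(d,(46,-125,66),zt(349,249)),(d,(-46,-125,66),zt(361,440)),
(s,(46,0,142),zs(216,315)),(s,(-46,0,142),zs(396,328)),(s,(-52.5,-308,37.5),zs(470,97)),(s,(52.5,-308,37.5),zs(306,83))]
def P(q,p):
    c,sn=np.cos(q[2]),np.sin(q[2]);return (q[0]+c*p[0]-sn*p[1],q[1]+sn*p[0]+c*p[1],p[2])
f=lambda q:np.concatenate([proj(k,P(q,p))-uv for k,p,uv in F])
r=least_squares(f,[615,80,0],loss="soft_l1");print(r.x,r.fun.reshape(-1,2).round(1))
q=r.x
for n,k in(("top",d),("side",s)):
    im=k["img"]
    hsv=cv2.cvtColor(im,cv2.COLOR_RGB2HSV)
    if n=="top":
        for nm,lo,hi in(("g",(60,80,40),(90,255,255)),("b",(105,120,50),(125,255,255))):
            m=cv2.inRange(hsv,lo,hi);m[:120]=0;m[220:]=0;m[:,:240]=0;m[:,390:]=0
            c=max(cv2.findContours(m,0,2)[0],key=cv2.contourArea);print(nm,cv2.minAreaRect(c),cv2.contourArea(c))
            (u,v),_,_=cv2.minAreaRect(c);w=onz(d,(u,v),55);c_,s_=np.cos(q[2]),np.sin(q[2]);e=w[:2]-q[:2];print(w,"stand",c_*e[0]+s_*e[1],-s_*e[0]+c_*e[1])
x0,y0,x1,y1=225,190,325,280
cv2.imwrite("pics/k.png",cv2.resize(d["img"][y0:y1,x0:x1,::-1],None,fx=6,fy=6,interpolation=cv2.INTER_CUBIC))
E
```

```text
[6.05999274e+02 8.00960895e+01 5.56252791e-02] [[ 0.6 -0.9]
 [-2.2 -0.2]
 [-2.5  0.5]
 [ 0.7  0.1]
 [ 0.2 -0.4]
 [-0.5 -0.3]
 [ 0.6  0.8]
 [ 1.2 -2. ]
 [ 0.  -2.3]]
g ((341.1123352050781, 178.02154541015625), (12.369813919067383, 46.3729362487793), 86.8201675415039) 498.0
[ 640.41474112 -152.72557864   55.        ] stand 21.418144966988482 -234.374948797276
b ((342.03936767578125, 195.6491241455078), (12.613219261169434, 46.641685485839844), 86.53176879882812) 523.5
[ 597.07248977 -154.47978818   55.        ] stand -21.954597573178965 -233.71676340366292
```

View pics/k.png

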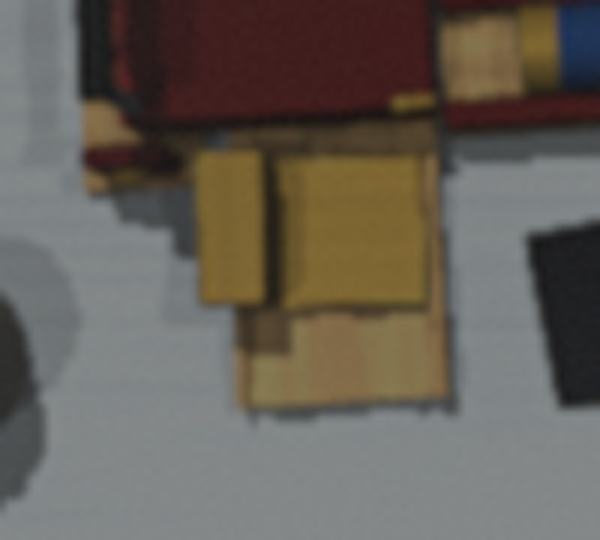

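```bash
cat >> h.py <<'E'
Q=[606.0,80.1,0.0556]
def S(p,q=None):
    q=q or Q;c,sn=np.cos(q[2]),np.sin(q[2]);return np.array([q[0]+c*p[0]-sn*p[1],q[1]+sn*p[0]+c*p[1],p[2]])
def U(w,q=None):
    q=q or Q;c,sn=np.cos(q[2]),np.sin(q[2]);e=np.array(w[:2])-q[:2];return np.array([c*e[0]+sn*e[1],-sn*e[0]+c*e[1],w[2]])
def go(p,stand=True,ang=None):
    "p: TCP target; tool z axis heading ang (stand frame)"
    s=robot.get_state();Rt=R.from_rotvec(s["orientation"]).as_matrix()
    w=S(p) if stand else np.array(p,float)
    d=Rt.T@(w-s["ee_pos"]);h=np.arctan2(Rt[1,2],Rt[0,2])
    t=0 if ang is None else -np.degrees((ang+Q[2]-h+np.pi)%(2*np.pi)-np.pi)
    print("t",round(s["t"],2),"stand TCP",U(s["ee_pos"]).round(1),"head-yaw",round(np.degrees(h-Q[2]),2),"F",s["ft_force"].round(1),"w",round(s["grip_width"],1));print("delta",d.round(1),"turn",round(t,1))
E
python3 -c "
from h import *
go((0,-345,233),ang=0)"
```

```text
t 0.35 stand TCP [-428.4  499.4  232.8] head-yaw 71.64 F [ 0.4 -0.1  0.3] w 91.2
delta [ 672.6   -0.  -666.4] turn 71.6
```

>>> move_arm(rows=[672,0,-666,72,672,0,-666,72,672,0,-666,72,672,0,-666,72,672,0,-666,72], gripper=-0.3)

```text
t: 0.77
ee_pos: [255.3, 373.0, 233.0]
orientation: [-1.455, 0.698, -0.699]
ft_force: [1.0, -0.1, 0.0]
grip_width: 60.9
```

```bash
python3 -c "
from h import *
go((0,-345,233),ang=0)"
```

```text
t 0.77 stand TCP [-333.8  311.9  233. ] head-yaw 35.54 F [ 1.  -0.1  0. ] w 60.9
delta [ 7.286e+02  1.000e-01 -1.102e+02] turn 35.5
```

>>> move_arm(rows=[728,0,-110,36,728,0,-110,36,728,0,-110,36,728,0,-110,36,728,0,-110,36], gripper=0.3)

```text
t: 1.18
ee_pos: [359.9, 192.6, 233.4]
orientation: [-1.231, 1.171, -1.172]
ft_force: [0.4, 0.6, -0.2]
grip_width: 32.3
```

```bash
python3 -c "
from h import *
go((0,-345,233),ang=0)"
```

```text
t 1.18 stand TCP [-239.5  126.   233.4] head-yaw -0.31 F [ 0.4  0.6 -0.2] w 32.3
delta [469.7   0.5 242. ] turn -0.3
```

>>> move_arm(rows=[470,0,242,0,470,0,242,0,470,0,242,0,470,0,242,0,470,0,242,0])

```text
t: 1.6
ee_pos: [464.3, 12.0, 233.5]
orientation: [-1.23, 1.171, -1.173]
ft_force: [1.1, 0.2, 0.4]
grip_width: 32.2
```

```bash
python3 -c "
from h import *
go((0,-345,233),ang=0)
st=robot.get_state();d=robot.get_image('wrist');cv2.imwrite('pics/w1.png',d['img'][:,:,::-1])"
```

```text
t 1.6 stand TCP [-145.2  -60.1  233.5] head-yaw -0.34 F [1.1 0.2 0.4] w 32.2
delta [284.    0.6 146.9] turn -0.3
```

View pics/w1.png

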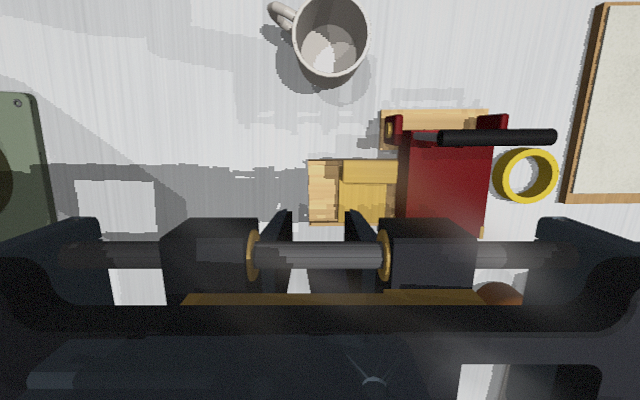

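```bash
python3 -c "
from h import *
st=robot.get_state();d=robot.get_image('wrist');print(st['joint_velocities'].round(3))
import pickle;pickle.dump((st,d),open('w2.pkl','wb'))
cv2.imwrite('pics/w2.png',cv2.resize(d['img'][90:240,290:450,::-1],None,fx=5,fy=4,interpolation=cv2.INTER_CUBIC))"
```

```text
[ 0.106 -0.027  0.046  0.072  0.021  0.179]
```

View pics/w2.png

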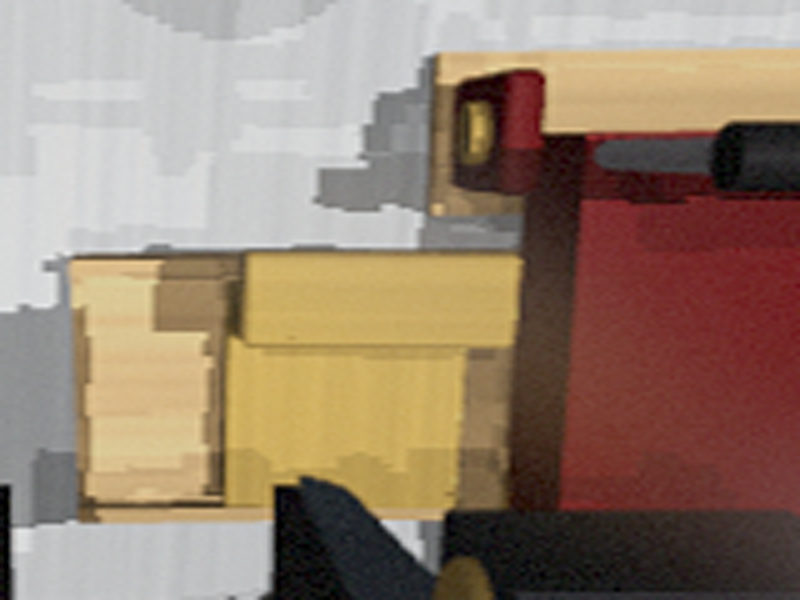

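```bash
python3 -c "
from h import *
import pickle;st,d=pickle.load(open('w2.pkl','rb'))
p=lambda x,y,z:print((x,y),U(onz(d,(290+x/5,90+y/4),z,st)).round(1))
p(68,257,24);p(82,520,24);print('post top');p(245,253,75);p(520,253,75);p(245,345,75);p(520,345,75);print('foot');p(228,505,30);p(228,345,30);p(462,505,30)
print('bar');p(715,155,142);print('base plate');p(440,55,10)
go((0,-345,233),ang=0)
"
```

```text
(68, 257) [-158.3  -33.9   24. ]
(82, 520) [-156.5 -120.1   24. ]
post top
(245, 253) [-118.1  -28.5   75. ]
(520, 253) [-59.  -29.2  75. ]
(245, 345) [-117.9  -53.5   75. ]
(520, 345) [-57.7 -54.2  75. ]
foot
(228, 505) [-118.4 -113.5   30. ]
(228, 345) [-118.6  -61.1   30. ]
(462, 505) [ -57.7 -114.2   30. ]
bar
(715, 155) [-45.8  -3.2 142. ]
base plate
(440, 55) [-64.8  26.3  10. ]
t 1.7 stand TCP [-143.3  -62.7  233.2] head-yaw -0.69 F [-0.5  0.6  0.7] w 32.0
delta [280.6   1.1 146.7] turn -0.7
```

>>> move_arm(rows=[281,0,147,-0.7,281,0,147,-0.7,281,0,147,-0.7,281,0,147,-0.7,281,0,147,-0.7])

```text
t: 2.12
ee_pos: [568.8, -166.9, 233.9]
orientation: [-1.234, 1.165, -1.17]
ft_force: [0.2, 0.0, 1.5]
grip_width: 31.9
```

>>> move_arm(rows=[90,0,47,0,90,0,47,0,90,0,47,0,90,0,47,0])

```text
t: 2.45
ee_pos: [622.4, -257.1, 232.8]
orientation: [-1.233, 1.166, -1.173]
ft_force: [-0.2, -0.8, 0.3]
grip_width: 31.8
```

```bash
python3 -c "
from h import *
go((0,-345,52),ang=0)
st=robot.get_state();d=robot.get_image('wrist');cv2.imwrite('pics/w3.png',d['img'][:,:,::-1])
d=robot.get_image('side');cv2.imwrite('pics/s3.png',d['img'][:,:,::-1])"
```

```text
t 2.45 stand TCP [  -2.4 -337.6  232.8] head-yaw -0.12 F [-0.2 -0.8  0.3] w 31.8
delta [  7.  180.8   1.8] turn -0.1
```

View pics/w3.png

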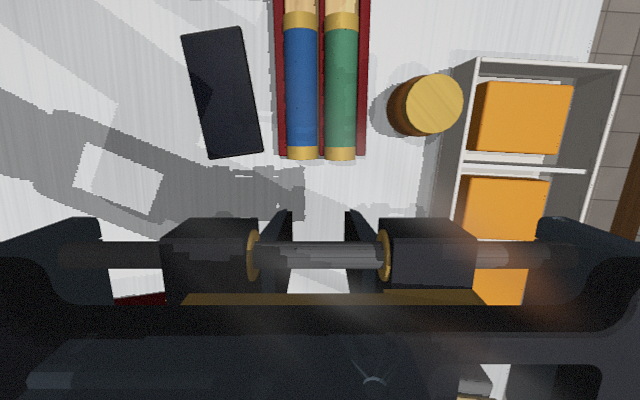

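View pics/s3.png

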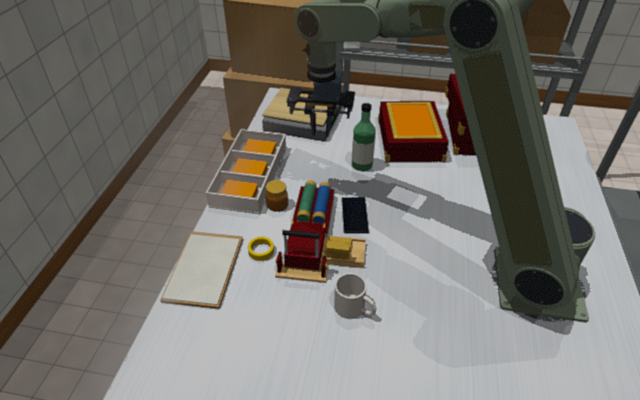

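>>> move_arm(rows=[7,181,2,0,7,181,2,0,7,181,2,0,7,181,2,0,7,181,2,0])

```text
t: 2.97
ee_pos: [619.2, -256.5, 46.8]
orientation: [-1.238, 1.175, -1.159]
ft_force: [-1.3, 1.6, -0.8]
grip_width: 31.9
```

```bash
python3 -c "
from h import *
go((0,-172,52),ang=0)
st=robot.get_state();d=robot.get_image('wrist');cv2.imwrite('pics/w4.png',d['img'][:,:,::-1])
for u in((286,150),(318,150)):pass
"
```

```text
t 2.97 stand TCP [  -5.5 -336.8   46.8] head-yaw 0.11 F [-1.3  1.6 -0.8] w 31.9
delta [-164.8   -4.4    5.8] turn 0.1
```

View pics/w4.png

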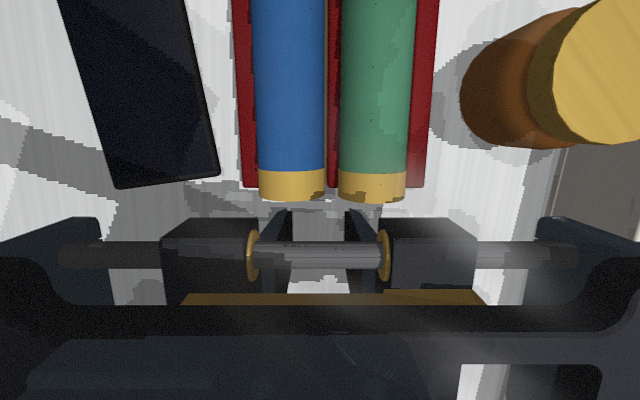

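>>> move_arm(rows=[0,-5,6,0,0,-5,6,0,-30,-5,6,0,-60,-5,6,0,-80,-5,6,0])

```text
t: 3.43
ee_pos: [621.8, -174.5, 54.3]
orientation: [-1.236, 1.172, -1.16]
ft_force: [0.0, -0.7, -0.3]
grip_width: 31.6
```

```bash
python3 -c "
from h import *
go((0,-172,52),ang=0)
st=robot.get_state();d=robot.get_image('wrist');cv2.imwrite('pics/w5.png',d['img'][:,:,::-1])
"
```

```text
t 3.43 stand TCP [   1.6 -255.    54.3] head-yaw 0.14 F [ 0.  -0.7 -0.3] w 31.6
delta [-83.    2.8  -1.4] turn 0.1
```

View pics/w5.png

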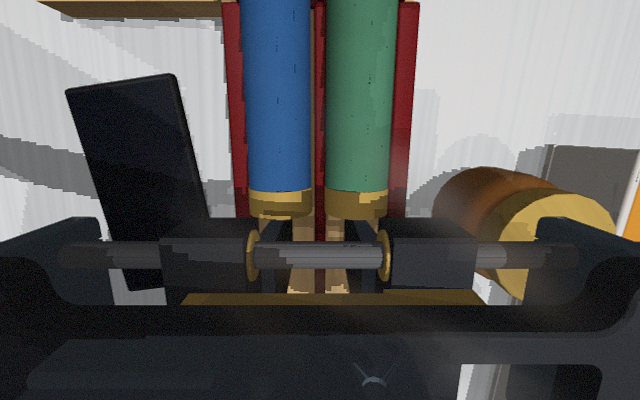

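>>> move_arm(rows=[-20,2,-1,0,-40,2,-1,0,-55,2,-1,0,-70,2,-1,0,-76,2,-1,0])

```text
t: 3.9
ee_pos: [616.8, -93.9, 54.8]
orientation: [-1.235, 1.168, -1.158]
ft_force: [-0.1, -3.5, 1.8]
grip_width: 31.9
```

```bash
python3 -c "
from h import *
go((0,-172,52),ang=0)"
```

```text
t 3.9 stand TCP [   1.1 -174.3   54.8] head-yaw 0.36 F [-0.1 -3.5  1.8] w 31.9
delta [-2.3  2.9 -1.1] turn 0.4
```

>>> move_arm(rows=[-2,0,0,0,-4,0,0,0,-6,0,0,0])

```text
t: 4.15
ee_pos: [617.2, -89.6, 55.7]
orientation: [-1.236, 1.165, -1.16]
ft_force: [-0.8, -9.1, 3.6]
grip_width: 31.8
```

>>> move_arm(rows=[-2,0,0,0,-4,0,0,0])

```text
t: 4.32
ee_pos: [617.5, -89.4, 55.8]
orientation: [-1.24, 1.161, -1.165]
ft_force: [0.0, -17.6, 0.5]
grip_width: 32.1
```

```bash
python3 -c "
from h import *
go((0,-172,52),ang=0)
st=robot.get_state();d=robot.get_image('wrist');cv2.imwrite('pics/w6.png',d['img'][:,:,::-1])
"
```

```text
t 4.32 stand TCP [   2.1 -169.9   55.8] head-yaw 0.44 F [  0.  -17.6   0.5] w 32.1
delta [ 2.1  3.8 -2.1] turn 0.4
```

View pics/w6.png

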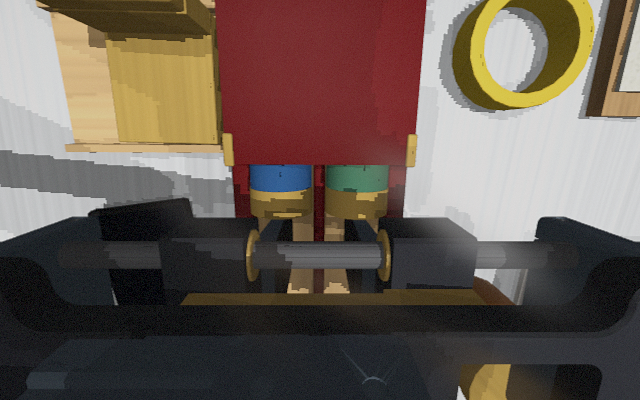

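```bash
sed -i 's/^Q=.*/Q=[608.0,82.5,0.0556]/' h.py; python3 -c "
from h import *
go((0,-40,147),ang=0)"
```

```text
t 4.37 stand TCP [-1.000e-01 -1.722e+02  5.580e+01] head-yaw 0.43 F [  0.4 -11.4  -0.1] w 32.2
delta [-132.   -91.6    1.1] turn 0.4
```

>>> move_arm(rows=[12,0,0,0,15,-40,0,0,15,-80,0,0,0,-95,0,0,-30,-95,0,0], gripper=1, grip_force=20)

```text
t: 4.78
ee_pos: [618.6, -62.5, 155.6]
orientation: [-1.232, 1.157, -1.175]
ft_force: [0.6, 0.9, 0.1]
grip_width: 1.9
```

```bash
python3 -c "
from h import *
go((0,-40,147),ang=0)
d=robot.get_image('top');cv2.imwrite('pics/t7.png',cv2.resize(d['img'][120:280,220:400,::-1],None,fx=4,fy=3.7))
"
```

```text
t 4.78 stand TCP [   2.6 -145.3  155.6] head-yaw 0.14 F [0.6 0.9 0.1] w 1.9
delta [-105.4    8.1   -2.4] turn 0.1
```

View pics/t7.png

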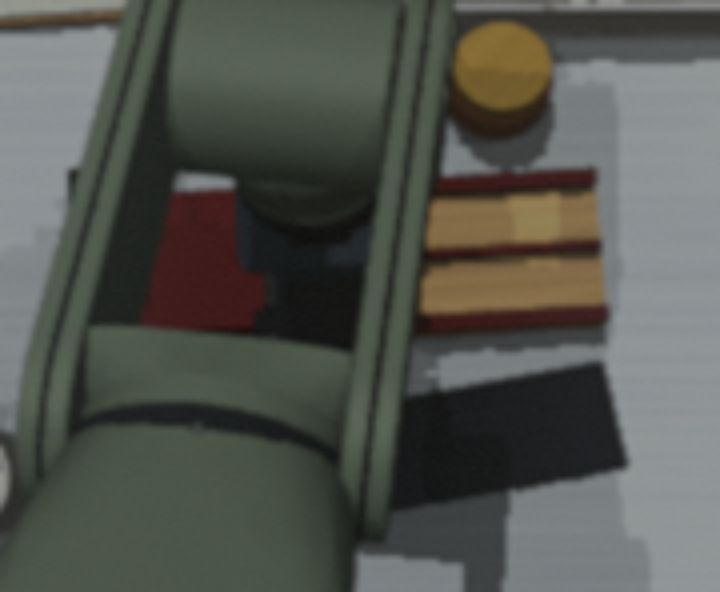

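>>> move_arm(rows=[-40,8,-2,0,-75,8,-2,0,-98,8,-2,0,-98,8,-2,0])

```text
t: 5.17
ee_pos: [607.6, 46.1, 144.7]
orientation: [-1.234, 1.162, -1.16]
ft_force: [0.6, 0.4, -0.8]
grip_width: 0.7
```

```bash
python3 -c "
from h import *
go((0,-24,147),ang=0)
d=robot.get_image('wrist');cv2.imwrite('pics/w8.png',d['img'][:,:,::-1])
"
```

```text
t 5.17 stand TCP [ -2.5 -36.3 144.7] head-yaw 0.5 F [ 0.6  0.4 -0.8] w 0.7
delta [-12.3  -2.2   2.6] turn 0.5
```

View pics/w8.png

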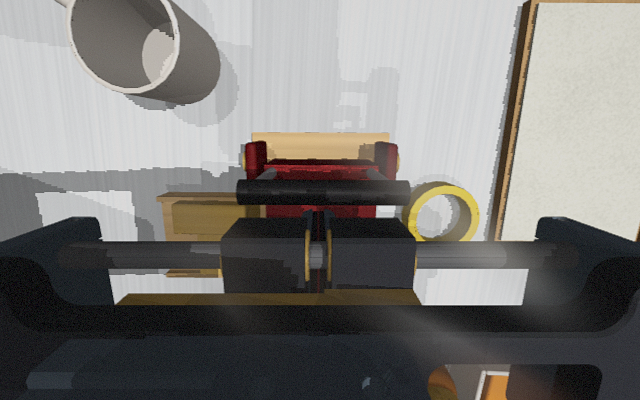

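>>> move_arm(rows=[-14,-1,2,0,-26,-1,2,0,-38,1,2,0,-50,5,2,0,-60,9,2,0])

```text
t: 5.63
ee_pos: [607.0, 100.7, 136.7]
orientation: [-1.236, 1.159, -1.166]
ft_force: [-0.7, -6.5, 5.5]
grip_width: 0.1
```

```bash
python3 -c "
from h import *
go((0,48,118),ang=0)
d=robot.get_image('wrist');cv2.imwrite('pics/w9.png',d['img'][:,:,::-1])
"
```

```text
t 5.63 stand TCP [ -0.   18.2 136.7] head-yaw 0.43 F [-0.7 -6.5  5.5] w 0.1
delta [-29.8  18.7   0.2] turn 0.4
```

View pics/w9.png

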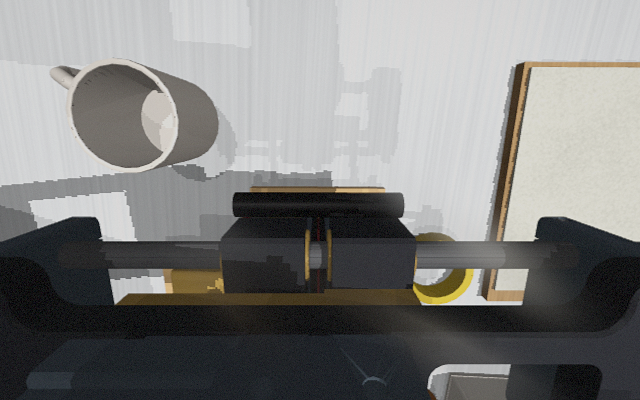

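>>> move_arm(rows=[-12,5,0,0,-23,13,0,0,-33,23,0,0,-41,31,0,0,-47,40,0,0])

```text
t: 6.1
ee_pos: [605.0, 146.8, 95.9]
orientation: [-1.237, 1.158, -1.167]
ft_force: [0.4, -6.8, 3.4]
grip_width: 0.3
```

```bash
python3 -c "
from h import *
go((0,64,150),ang=0)
d=robot.get_image('side');cv2.imwrite('pics/s10.png',cv2.resize(d['img'][100:320,220:440,::-1],None,fx=3,fy=2.7))
"
```

```text
t 6.1 stand TCP [ 0.5 64.3 95.9] head-yaw 0.42 F [ 0.4 -6.8  3.4] w 0.3
delta [  0.5 -54.1  -0.3] turn 0.4
```

View pics/s10.png

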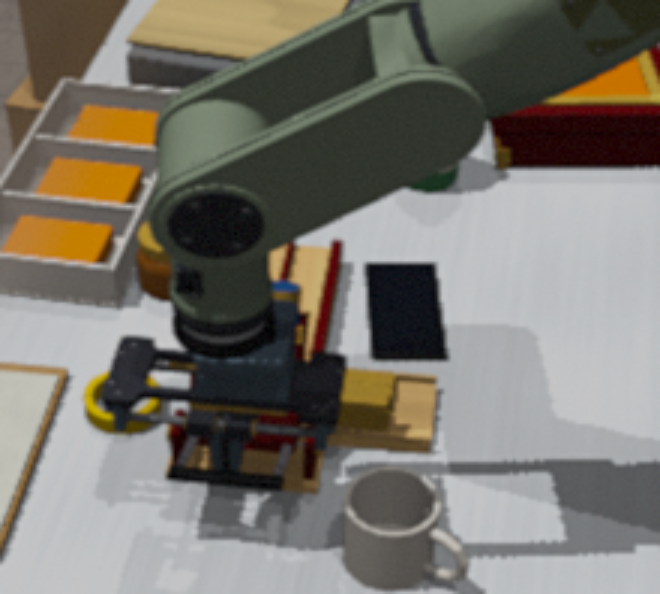

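>>> move_arm(rows=[4,-10,0,0,4,-35,0,0,-10,-38,0,0,-30,-38,0,0,-30,-38,0,0])

```text
t: 6.57
ee_pos: [602.7, 180.1, 133.1]
orientation: [-1.235, 1.159, -1.164]
ft_force: [0.5, -0.4, 0.5]
grip_width: 0.4
```

```bash
python3 -c "
from h import *
go((0,93,118),ang=0)
d=robot.get_image('wrist');cv2.imwrite('pics/w11.png',d['img'][:,:,::-1])
"
```

```text
t 6.57 stand TCP [1.000e-01 9.770e+01 1.331e+02] head-yaw 0.45 F [ 0.5 -0.4  0.5] w 0.4
delta [ 4.7 15.  -0.2] turn 0.5
```

View pics/w11.png

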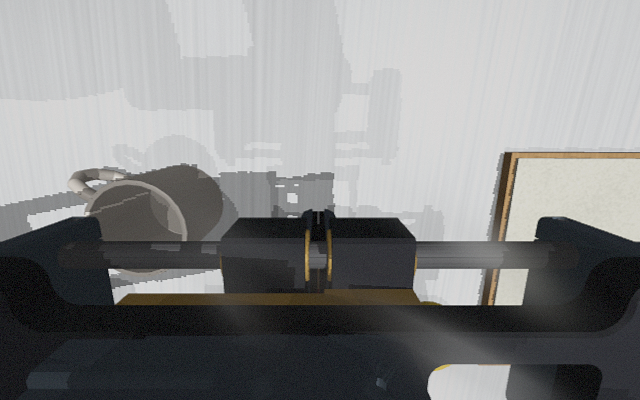

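>>> move_arm(rows=[0,12,0,0,0,22,0,0,0,30,0,0,0,38,0,0,0,46,0,0])

```text
t: 7.03
ee_pos: [603.4, 180.2, 86.8]
orientation: [-1.231, 1.16, -1.164]
ft_force: [0.5, 5.3, 6.6]
grip_width: 0.2
```

```bash
python3 -c "
from h import *
go((0,97,74),ang=0)"
```

```text
t 7.03 stand TCP [ 0.8 97.8 86.8] head-yaw 0.4 F [0.5 5.3 6.6] w 0.2
delta [ 0.8 12.7 -0.9] turn 0.4
```

>>> move_arm(rows=[0,6,0,0,0,11,0,0,0,14,0,0,0,16,0,0])

```text
t: 7.37
ee_pos: [603.5, 181.0, 73.5]
orientation: [-1.228, 1.162, -1.163]
ft_force: [-9.2, 2.1, 32.3]
grip_width: 0.5
```

>>> move_arm(rows=[0,3,0,0,0,5,0,0])

```text
t: 7.53
ee_pos: [603.5, 181.0, 73.2]
orientation: [-1.226, 1.163, -1.163]
ft_force: [-11.6, -1.2, 43.2]
grip_width: 0.5
```

```bash
python3 -c "
from h import *
go((0,97,74),ang=0)
d=robot.get_image('side');cv2.imwrite('pics/s12.png',cv2.resize(d['img'][100:320,220:440,::-1],None,fx=3,fy=2.7))
"
```

```text
t 7.53 stand TCP [ 1.  98.6 73.2] head-yaw 0.25 F [-11.6  -1.2  43.2] w 0.5
delta [ 1.6 -0.8 -1. ] turn 0.2
```

View pics/s12.png

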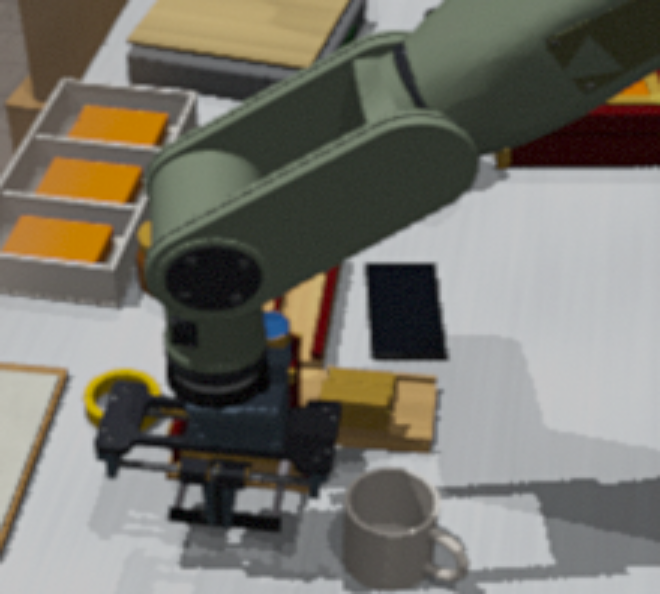

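>>> move_arm(rows=[-5,-40,0,0,-5,-80,0,0,-5,-120,0,0,-5,-160,0,0,-5,-170,0,0])

```text
t: 8.0
ee_pos: [604.3, 184.5, 249.7]
orientation: [-1.216, 1.157, -1.167]
ft_force: [0.6, 0.8, 1.0]
grip_width: 0.1
```

```bash
python3 -c "
from h import *
go((-130,-40,240),ang=0)
d=robot.get_image('top');cv2.imwrite('pics/t13.png',cv2.resize(d['img'][100:320,200:420,::-1],None,fx=3,fy=2.7))
"
```

```text
t 8.0 stand TCP [  2.  102.1 249.7] head-yaw 0.2 F [0.6 0.8 1. ] w 0.1
delta [ 141.7    5.8 -132.6] turn 0.2
```

View pics/t13.png

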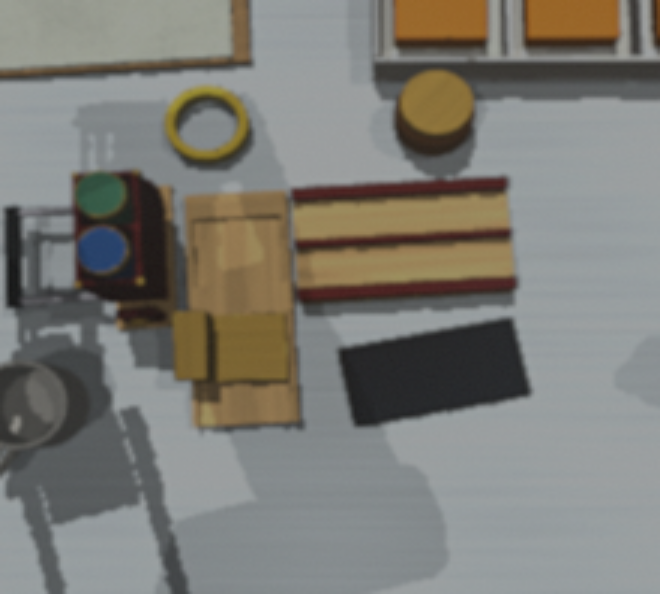

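```bash
python3 -c "
from h import *
go((-70,-170,245),ang=0)"
```

```text
t 8.05 stand TCP [  1.8 102.1 248.9] head-yaw 0.2 F [1.3 0.5 1.4] w 0.4
delta [271.8   0.  -72.8] turn 0.2
```

>>> move_arm(rows=[272,0,-73,0.2,272,0,-73,0.2,272,0,-73,0.2,272,0,-73,0.2,272,0,-73,0.2], gripper=-1)

```text
t: 8.47
ee_pos: [559.6, -21.8, 241.6]
orientation: [-1.218, 1.163, -1.167]
ft_force: [0.6, -0.3, 0.2]
grip_width: 31.0
```

>>> move_arm(rows=[70,0,-15,0,70,0,-15,0,70,0,-15,0,70,0,-15,0])

```text
t: 8.8
ee_pos: [547.0, -94.1, 238.1]
orientation: [-1.218, 1.17, -1.167]
ft_force: [-0.1, 0.2, -0.6]
grip_width: 57.9
```

```bash
python3 -c "
from h import *
import pickle
st=robot.get_state()
d=robot.get_image('wrist');st=robot.get_state();d=robot.get_image('wrist');cv2.imwrite('pics/w14.png',d['img'][:,:,::-1])
pickle.dump((st,d),open('w14.pkl','wb'));go((-70,-170,245),ang=0);print(st['joint_velocities'].round(3))
"
```

```text
t 8.9 stand TCP [ -69.7 -171.   239. ] head-yaw -0.02 F [ 0.2  0.2 -0.4] w 65.6
delta [-1.1 -6.  -0.3] turn -0.0
[ 0.038 -0.005 -0.016  0.003  0.003 -0.   ]
```

View pics/w14.png

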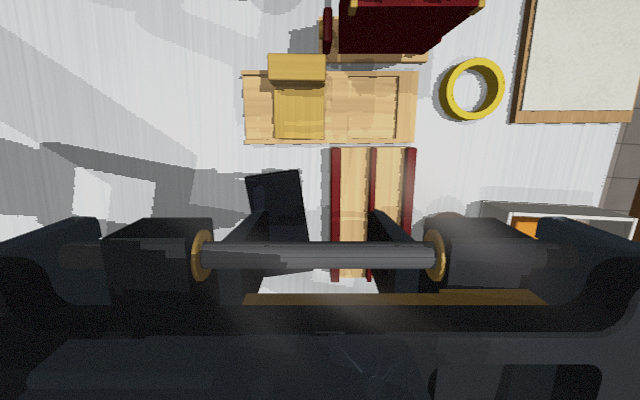

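```bash
python3 -c "
from h import *
import pickle
st,d=pickle.load(open('w14.pkl','rb'))
cv2.imwrite('pics/w15.png',cv2.resize(d['img'][40:160,230:430,::-1],None,fx=4,fy=4,interpolation=cv2.INTER_CUBIC))
for p in [(-160,-42,24),(-160,-118,24),(-31.5,-42.5,16),(31.5,-42.5,16),(31.5,-117.5,16),(-31.5,-117.5,16),(31.5,-42.5,10)]:
  print(p,((proj(d,S(p),st)-[230,40])*4).round(0))
"
```

```text
(-160, -42, 24) [ 44. 138.]
(-160, -118, 24) [ 59. 399.]
(-31.5, -42.5, 16) [472. 145.]
(31.5, -42.5, 16) [678. 145.]
(31.5, -117.5, 16) [663. 395.]
(-31.5, -117.5, 16) [467. 395.]
(31.5, -42.5, 10) [672. 148.]
```

View pics/w15.png

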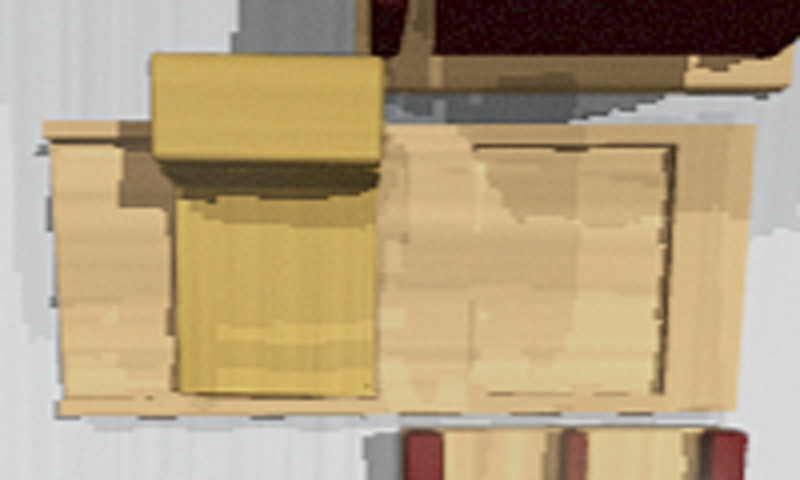

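```bash
python3 -c "
from h import *
import pickle
st,d=pickle.load(open('w14.pkl','rb'))
p=lambda x,y,z:print((x,y),U(onz(d,(230+x/4,40+y/4),z,st)).round(1))
print('recess');p(472,146,16);p(677,146,16);p(663,393,16)
print('foot');p(178,393,30);p(176,200,30);p(375,393,30);p(378,200,30)
print('posttop');p(152,54,75);p(384,56,75);p(153,160,75);p(382,160,75)
p(58,415,24);p(45,122,24)
"
```

```text
recess
(472, 146) [-31.5 -42.8  16. ]
(677, 146) [ 31.3 -42.9  16. ]
(663, 393) [  31.3 -117.    16. ]
foot
(178, 393) [-122.1 -116.3   30. ]
(176, 200) [-120.6  -60.2   30. ]
(375, 393) [ -61.5 -116.5   30. ]
(378, 200) [-60.7 -60.3  30. ]
posttop
(152, 54) [-119.4  -31.3   75. ]
(384, 56) [-60.7 -31.8  75. ]
(153, 160) [-120.2  -56.5   75. ]
(382, 160) [-61.1 -56.5  75. ]
(58, 415) [-160.7 -123.1   24. ]
(45, 122) [-159.5  -37.5   24. ]
```

```bash
python3 -c "
from h import *
go((-90.7,-93,60),ang=0)"
```

```text
t 8.9 stand TCP [ -69.7 -171.   239. ] head-yaw -0.02 F [ 0.2  0.2 -0.4] w 65.6
delta [-76.  179.6 -22.9] turn -0.0
```

>>> move_arm(rows=[-40,30,-12,0,-76,60,-23,0,-76,100,-23,0,-76,135,-23,0,-76,150,-23,0], gripper=-1)

```text
t: 9.32
ee_pos: [518.5, -12.8, 84.9]
orientation: [-1.226, 1.17, -1.157]
ft_force: [-0.3, -0.7, 0.9]
grip_width: 90.9
```

>>> move_arm(rows=[0,0,0,0,0,0,0,0])

```text
t: 9.48
ee_pos: [517.0, -11.1, 83.3]
orientation: [-1.23, 1.172, -1.153]
ft_force: [1.0, 0.1, 0.4]
grip_width: 91.2
```

```bash
python3 -c "
from h import *
d=robot.get_image('wrist');cv2.imwrite('pics/w16.png',d['img'][:,:,::-1])
go((-90.7,-93,42),ang=0)"
```

```text
t 9.53 stand TCP [-94.4 -89.   85. ] head-yaw 0.32 F [-0.5  0.4  0. ] w 91.1
delta [ 4.5 43.   3.6] turn 0.3
```

View pics/w16.png

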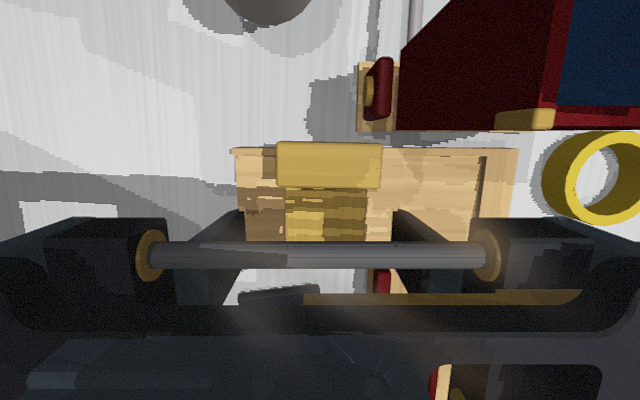

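>>> move_arm(rows=[4,20,4,0,4,36,4,0,4,40,4,0,4,40,4,0])

```text
t: 9.87
ee_pos: [523.5, -14.8, 45.5]
orientation: [-1.226, 1.168, -1.156]
ft_force: [-0.1, 0.4, 0.3]
grip_width: 91.1
```

```bash
python3 -c "
from h import *
go((-90.7,-93,42),ang=0)"
```

```text
t 9.87 stand TCP [-89.8 -92.4  45.5] head-yaw 0.32 F [-0.1  0.4  0.3] w 91.1
delta [ 0.6  3.5 -0.9] turn 0.3
```

Now I'll set the height and close gently.

>>> move_arm(rows=[0,3,0,0,0,3,0,0,0,3,0,0], gripper=1, grip_force=40)

```text
t: 10.12
ee_pos: [524.2, -14.8, 43.6]
orientation: [-1.225, 1.167, -1.157]
ft_force: [-0.8, 0.1, -0.1]
grip_width: 74.0
```

>>> move_arm(rows=[0,0,0,0,0,0,0,0,0,0,0,0,0,0,0,0])

```text
t: 10.45
ee_pos: [523.6, -14.9, 44.1]
orientation: [-1.226, 1.167, -1.156]
ft_force: [-2.3, -0.3, 6.1]
grip_width: 59.4
```

```bash
python3 -c "
from h import *
d=robot.get_image('wrist');cv2.imwrite('pics/w17.png',d['img'][:,:,::-1])
go((-90.7,-93,42),ang=0)"
```

```text
t 10.5 stand TCP [-89.7 -92.6  44.1] head-yaw 0.34 F [-2.5 -1.3  5.5] w 59.5
delta [ 0.4  2.1 -1. ] turn 0.3
```

View pics/w17.png

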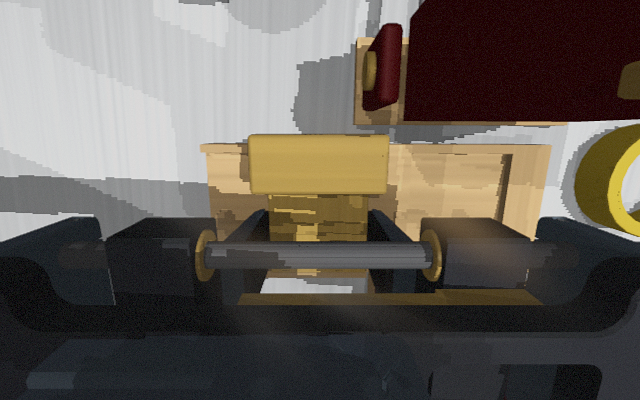

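>>> move_arm(rows=[0,-3,0,0,0,-6,0,0,0,-6,0,0], grip_force=55)

```text
t: 10.75
ee_pos: [523.9, -15.0, 50.4]
orientation: [-1.226, 1.167, -1.157]
ft_force: [0.0, 1.3, -4.2]
grip_width: 59.5
```

```bash
python3 -c "
from h import *
d=robot.get_image('wrist');cv2.imwrite('pics/w18.png',d['img'][:,:,::-1])
d=robot.get_image('side');cv2.imwrite('pics/s18.png',cv2.resize(d['img'][180:300,260:420,::-1],None,fx=5,fy=5))
go((0,-92,50),ang=0)"
```

```text
t 10.85 stand TCP [-89.7 -92.7  50. ] head-yaw 0.33 F [ 1.   0.  -3.9] w 59.2
delta [-0.1  0.3 89.7] turn 0.3
```

View pics/w18.png

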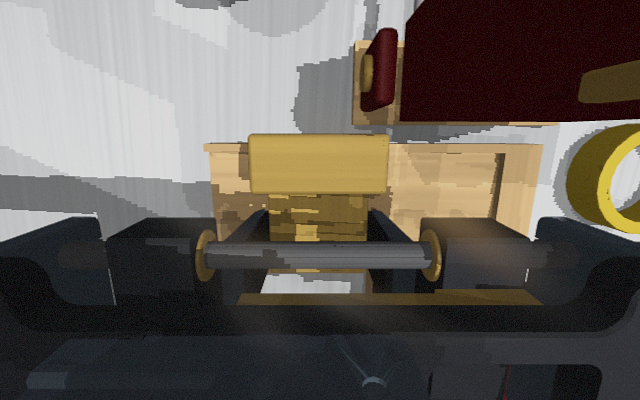

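View pics/s18.png

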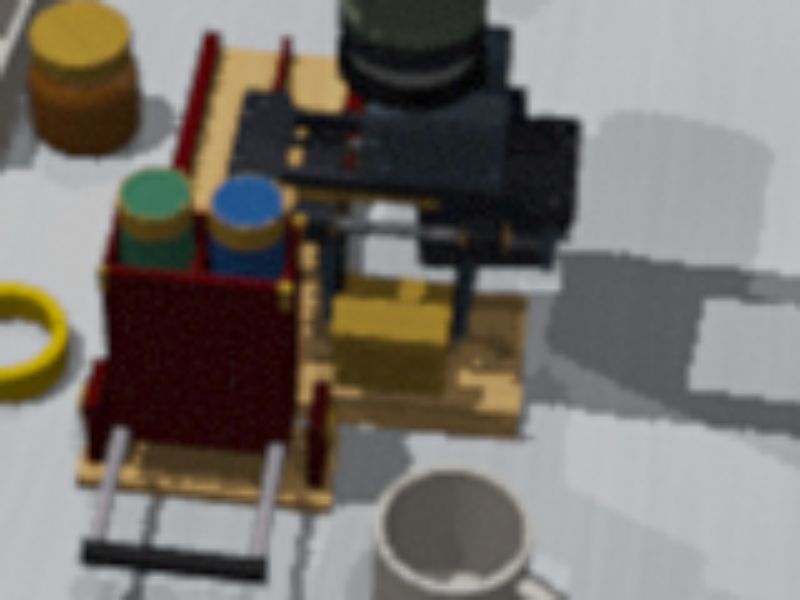

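>>> move_arm(rows=[0,0,15,0,0,0,35,0,0,0,55,0,0,0,75,0,0,0,86,0])

```text
t: 11.27
ee_pos: [612.0, -9.6, 50.0]
orientation: [-1.224, 1.165, -1.158]
ft_force: [0.1, -0.4, -4.5]
grip_width: 59.3
```

>>> move_arm(rows=[0,0,3,0.3,0,0,3,0.3])

```text
t: 11.43
ee_pos: [615.7, -9.3, 49.4]
orientation: [-1.222, 1.169, -1.161]
ft_force: [0.3, -0.1, -3.6]
grip_width: 59.5
```

```bash
python3 -c "
from h import *
import pickle
st=robot.get_state()
d=robot.get_image('wrist');pickle.dump((st,d),open('w19.pkl','wb'));cv2.imwrite('pics/w19.png',d['img'][:,:,::-1])
go((0,-92,50),ang=0)
cv2.imwrite('pics/w19z.png',cv2.resize(d['img'][110:260,220:420,::-1],None,fx=4,fy=4,interpolation=cv2.INTER_CUBIC))"
```

```text
t 11.48 stand TCP [  1.3 -92.   49.3] head-yaw 0.04 F [ 0.5 -0.2 -4.3] w 59.2
delta [-0.  -0.7 -1.3] turn 0.0
```

View pics/w19z.png

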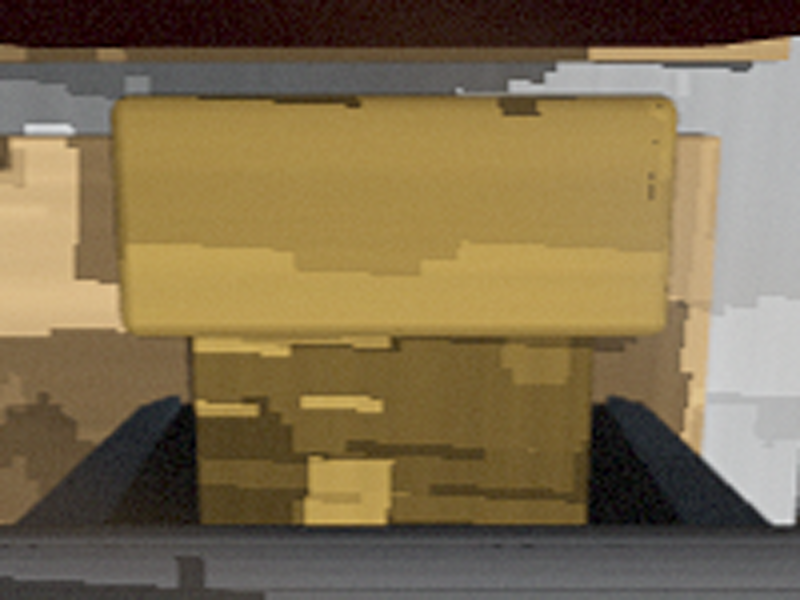

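```bash
python3 -c "
from h import *
import pickle
st,d=pickle.load(open('w14.pkl','rb'))
print(U(onz(d,(230+755/4,40+125/4),16,st)).round(1),U(onz(d,(230+738/4,40+410/4),16,st)).round(1))
st,d=pickle.load(open('w19.pkl','rb'))
p=lambda x,y,z:print(U(onz(d,(220+x/4,110+y/4),z,st)).round(1))
p(718,137,16);p(705,450,16)
print('post');
for q in((116,97),(676,97),(126,332),(664,332)):p(*q,81)
print('foot');p(195,345,36);p(590,345,36)
"
```

```text
[ 54.9 -36.9  16. ] [  55.9 -122.4   16. ]
[ 54.3 -36.7  16. ]
[ 55.4 -89.1  16. ]
post
[-26.8 -29.9  81. ]
[ 31.  -29.9  81. ]
[-27.1 -54.7  81. ]
[ 31.1 -54.8  81. ]
foot
[-27.2 -66.2  36. ]
[ 31.4 -66.3  36. ]
```

>>> move_arm(rows=[0.5,0,-1.7,0,0.5,2,-1.7,0,0.5,4,-1.7,0,0.5,5,-1.7,0])

```text
t: 11.82
ee_pos: [611.9, -9.9, 44.0]
orientation: [-1.224, 1.171, -1.16]
ft_force: [0.1, -0.5, -4.7]
grip_width: 59.0
```

```bash
python3 -c "
from h import *
go((-0.5,-92.3,44),ang=0)
import pickle
st=robot.get_state()
d=robot.get_image('wrist');pickle.dump((st,d),open('w20.pkl','wb'))
cv2.imwrite('pics/w20z.png',cv2.resize(d['img'][110:260,220:420,::-1],None,fx=4,fy=4,interpolation=cv2.INTER_CUBIC))"
```

```text
t 11.82 stand TCP [ -1.2 -92.5  44. ] head-yaw 0.04 F [ 0.1 -0.5 -4.7] w 59.0
delta [-0.2 -0.   0.7] turn 0.0
```

View pics/w20z.png

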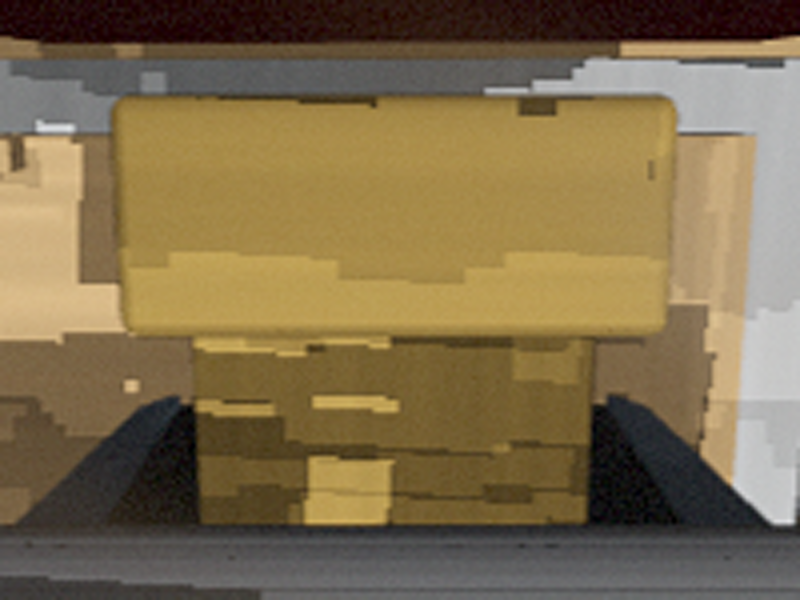

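```bash
python3 -c "
from h import *
import pickle
st,d=pickle.load(open('w20.pkl','rb'))
p=lambda x,y,z:print(U(onz(d,(220+x/4,110+y/4),z,st)).round(1))
p(755,137,16)
print('post');
for q in((114,97),(676,97),(123,332),(665,332)):p(*q,75.5)
print('foot');p(195,345,30.5);p(590,345,30.5)
go((-0.5,-92.3,44),ang=0)
"
```

```text
[ 54.5 -36.8  16. ]
post
[-30.8 -30.3  75.5]
[ 27.3 -30.3  75.5]
[-31.2 -55.1  75.5]
[ 27.5 -55.2  75.5]
foot
[-31.2 -66.6  30.5]
[ 27.5 -66.7  30.5]
t 11.87 stand TCP [ -1.1 -92.4  43.9] head-yaw 0.03 F [-0.8 -1.5 -4.1] w 59.6
delta [-0.1 -0.1  0.6] turn 0.0
```

>>> move_arm(rows=[0,0,1.6,0,0,1,1.6,0,0,3,1.6,0,0,4,1.6,0])

```text
t: 12.2
ee_pos: [613.6, -9.7, 39.7]
orientation: [-1.224, 1.172, -1.16]
ft_force: [0.4, -0.8, -4.0]
grip_width: 59.2
```

```bash
python3 -c "
from h import *
go((0,-92.3,38),ang=0)
import pickle
st=robot.get_state()
d=robot.get_image('wrist');pickle.dump((st,d),open('w21.pkl','wb'))
cv2.imwrite('pics/w21z.png',cv2.resize(d['img'][110:260,220:420,::-1],None,fx=4,fy=4,interpolation=cv2.INTER_CUBIC))"
```

```text
t 12.2 stand TCP [  0.5 -92.4  39.7] head-yaw 0.04 F [ 0.4 -0.8 -4. ] w 59.2
delta [-0.1  1.7 -0.5] turn 0.0
```

View pics/w21z.png

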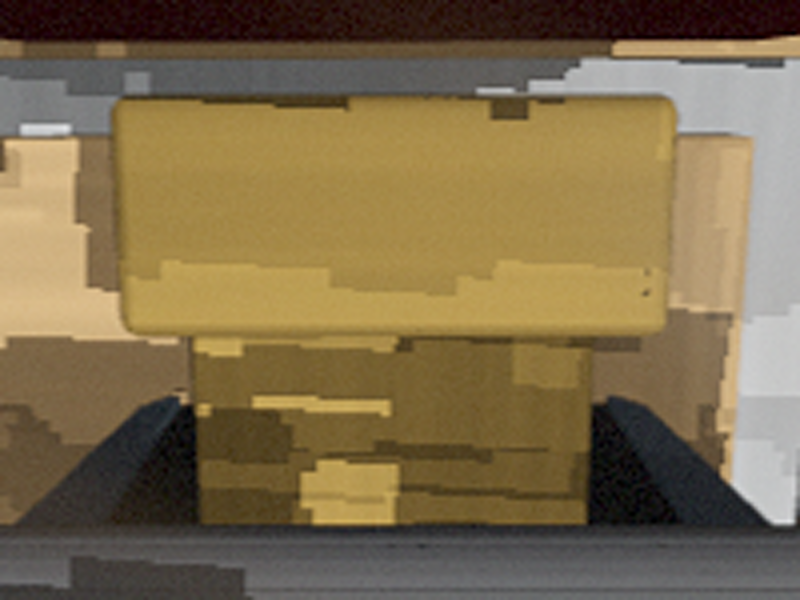

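>>> move_arm(rows=[0,1,-0.3,0,0,2,-0.3,0,0,2.5,-0.3,0])

```text
t: 12.5
ee_pos: [613.2, -9.7, 38.1]
orientation: [-1.224, 1.172, -1.16]
ft_force: [-2.6, -0.2, 6.4]
grip_width: 59.1
```

```bash
python3 -c "
from h import *
go((0,-92.3,38),ang=0)"
```

```text
t 12.5 stand TCP [  0.1 -92.4  38.1] head-yaw 0.03 F [-2.6 -0.2  6.4] w 59.1
delta [-0.1  0.1 -0.1] turn 0.0
```

>>> move_arm(rows=[0,0,0,0,0,0,0,0,0,0,0,0,0,0,0,0], gripper=-0.7)

```text
t: 12.83
ee_pos: [613.5, -9.7, 38.4]
orientation: [-1.224, 1.171, -1.16]
ft_force: [-0.1, 0.9, 1.1]
grip_width: 77.2
```

>>> move_arm(rows=[5,-15,0,0,15,-45,0,0,40,-80,0,0,70,-120,0,0,90,-160,0,0])

```text
t: 13.25
ee_pos: [617.3, -96.7, 187.1]
orientation: [-1.225, 1.172, -1.16]
ft_force: [0.7, 0.5, -0.9]
grip_width: 77.3
```

>>> move_arm(rows=[10,-45,0,0,10,-45,0,0,10,-45,0,0])

```text
t: 13.5
ee_pos: [619.4, -108.4, 235.8]
orientation: [-1.22, 1.166, -1.166]
ft_force: [-0.1, 0.9, -0.7]
grip_width: 78.1
```

```bash
python3 -c "
from h import *
import pickle
go((0,-170,240),ang=0)
st=robot.get_state()
d=robot.get_image('wrist');pickle.dump((st,d),open('w22.pkl','wb'))
cv2.imwrite('pics/w22z.png',cv2.resize(d['img'][0:200,220:420,::-1],None,fx=4,fy=3,interpolation=cv2.INTER_CUBIC))
d=robot.get_image('side');cv2.imwrite('pics/s22.png',cv2.resize(d['img'][180:300,260:420,::-1],None,fx=5,fy=5))"
```

```text
t 13.5 stand TCP [   0.8 -191.3  235.8] head-yaw -0.04 F [-0.1  0.9 -0.7] w 78.1
delta [-21.3  -4.   -0.8] turn -0.0
```

View pics/w22z.png

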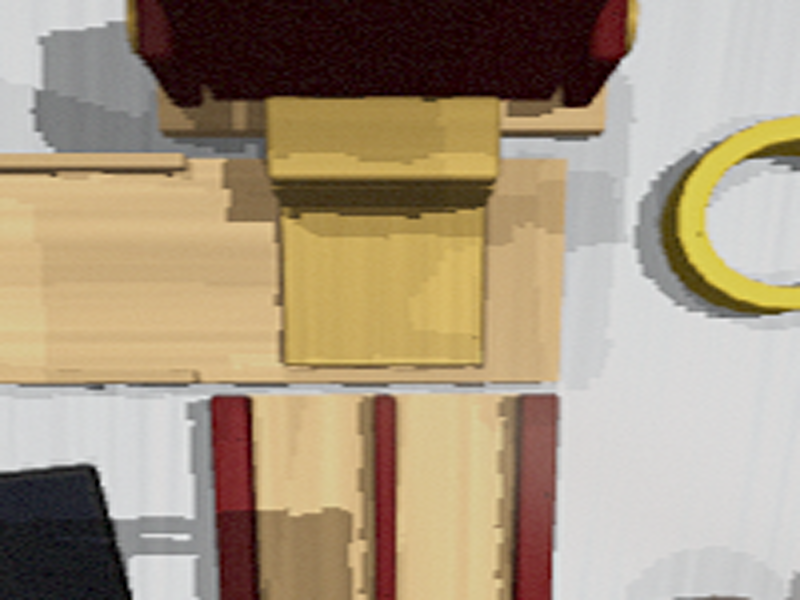

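View pics/s22.png

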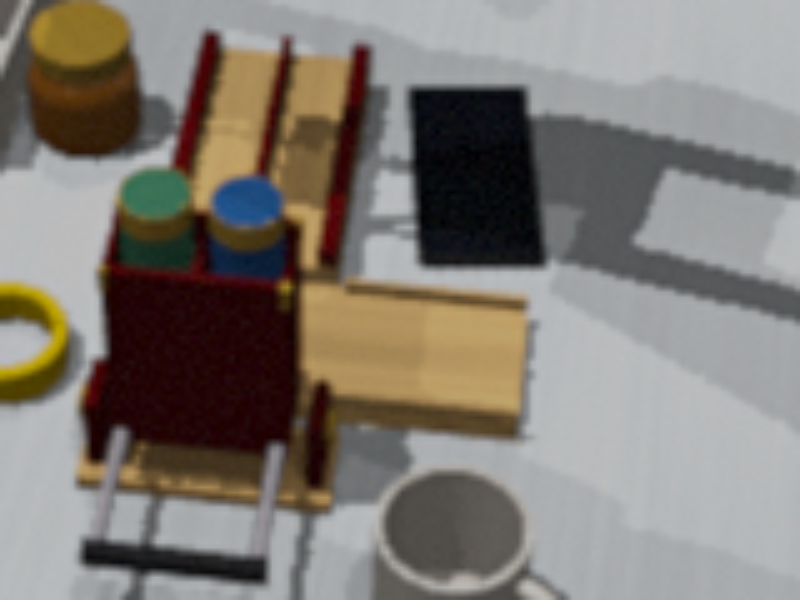

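```bash
python3 -c "
from h import *
import pickle
st=robot.get_state();d=robot.get_image('wrist')
hs=cv2.cvtColor(d['img'],cv2.COLOR_RGB2HSV)
st0,d0=pickle.load(open('w22.pkl','rb'))
p=lambda x,y,z:print(U(onz(d0,(220+x/4,y/3),z,st0)).round(1))
print('foot z24');p(284,363,24);p(484,363,24);p(281,212,24);p(487,212,24)
print('posttop z69');p(268,97,69);p(500,97,69);p(270,178,69);p(497,178,69)
print('stand right');p(566,160,16);p(558,381,16)
go((0,-191,235.8),ang=0)
"
```

```text
foot z24
[ -30.6 -115.4   24. ]
[  30.8 -115.5   24. ]
[-30.2 -58.   24. ]
[ 30.7 -57.9  24. ]
posttop z69
[-29.1 -30.6  69. ]
[ 29.4 -30.5  69. ]
[-29.2 -55.8  69. ]
[ 29.1 -55.7  69. ]
stand right
[ 54.7 -37.1  16. ]
[  54.9 -122.6   16. ]
t 13.65 stand TCP [  -1.7 -189.3  230.1] head-yaw 0.07 F [0.1 0.2 0.3] w 77.2
delta [ 1.6 -5.7  1.7] turn 0.1
```

```bash
python3 -c "
from h import *
print(robot.get_state()['t'],robot.sign_off())"
```

```text
the job is handed in; nothing more can be done
13.65 None
```

I carried out all three steps and handed the job in at 13.65 s of the 64 s allowed. The hand-in gives no verdict, so the points below are my own checks.

- **Tubes:** I pushed both into the lying holder at once, one finger on each, until they stopped at about 18 N. The wrist camera showed both sticking out of the mouth equally.
- **Holder:** I pushed the lever bar round its arc, then down to the end stop, where the force rose to about 43 N. The bar came out at about height 47 (48 expected). The side view showed the holder upright with both tube tops level.
- **Keeper:** I gripped it by its foot, carried it over the recess and lowered it until it touched the floor, about 6 mm below the track deck. I then released it and backed off. The last wrist picture put it within 0.5 mm of the recess centre in both directions, square and flat.
- **Bystanders:** The tape, phone, mug and jar looked unmoved in the last pictures. The bottle wasn't in them, but I kept well clear of it.

No check failed. The stand position from the first pictures was about 2 mm off in x and y; I corrected it from the wrist views before moving the lever and the keeper.

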